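# Set the ramp and hold the ball launcher cocked at its third click

## Robot

A 6-joint arm with a two-finger parallel gripper is mounted at the origin on the work surface. World frame = base frame: x ahead of the robot, y to its left, z up, the work surface at z = 0. Lengths are in m, angles in rad, forces in N, time in s.
With the tool pointing down it reaches from about 0.3 to 0.775 m from the base axis. Payload 14.6 kg.
Tool frame: the origin (TCP) lies midway between the tips of the shut fingers; the grasp point (between the pads) lies 19 mm behind it (ctrl.tcp_to_grasp is the distance from the TCP to the grasp point, in m); x points along the fingers, y is the direction in which the jaws open and shut, and the axes are right-handed (so a half turn about x gives the same grasp; the last joint's range is limited). The gripper opens to 94 mm and grips with 3 to 60 N. Pads are 16 mm wide; open, the fingers measure 119 mm over their backs; the gripper's body (75 mm by 177 mm) begins 78 mm behind the grasp point.
Start: joints at [1.075, 0.3, 1.521, -0, 1.321, -0.067], TCP at [0.229, 0.5, 0.205] pointing down, gripper open.
Joint ranges: [-3.03, 3.03], [-0.79, 2.21], [0.23, 2.52], [-1.04, 4.18], [0, 3.07], [-2.55, 2.55]. Speed limits (rad/s): [2.22, 2.22, 2.57, 3.14, 3.14, 3.14].

## Interface

Orientations are given as [roll, pitch, yaw] about the fixed x, y, z axes, in that order (R = Rz(yaw) Ry(pitch) Rx(roll)).
In Python, from station import ctrl gives the robot as it stands.
- The arm moves only by the tool jog_arm, never from a script. Its argument "rows" is one flat list of numbers, 7 for each row, row after row: the shift along the world's x, y, z in m, then the turn, a rotation vector about the world's x, y, z in degrees, then the closure, from 0 (fully open) to 1 (shut). A call has 1 to 8 rows; each row shifts and turns the commanded pose from where the row before left it; what a row does not reach is not made up. A row lasts 1/12 s, in which the tool goes at most 41.7 mm and 7.16 degrees, less where a joint would pass 70% of its speed; a pose out of reach is approached as far as the arm can. A call with a gripper value outside its range is refused whole. The fingers move at their own pace and stop on an object; "squeeze" is the grip in N (left out, the last holds). Time passes only in rows, so rows that do not move let the fingers close. It gives the time, the measured TCP pose, the force and the opening at its end, in the units of the state.
- ctrl.get_obs(): the state, without advancing time (a new reading comes with each control period).
- ctrl.camera(name): name is "side" or "top"; returns (picture, depth): 400x640x3 uint8, red, green, blue; 400x640 float32, m along the optical axis (not along the pixel's ray), 0 where there is no reading.
- ctrl.camera_model(name): a dict with "K" (3x3 intrinsics, pixels), "extrinsics" (4x4, takes a point from camera to world coordinates). Camera axes: x right, y down, z forward; pixel columns grow to the right and rows downward; lengths in m; the calibration is good to about 2 mm. A picture is of the moment at which its call begins. camera_model takes no time and is no camera call.
- ctrl.hand_in(): hands the job in, once; it reports no verdict.
The state is a dict: "time_s": time; "qpos": joint angles; "joint_vel": joint speeds; "tau": joint torques, N m; "ee_pos": TCP position; "eef_rot": TCP orientation; "force": force on the tool from outside, world axes, zero at the start; "moment": the same for the moment, N m; "grip_width": finger opening in m.
Only numpy, scipy, OpenCV 4.12 (cv2) and the standard library are available. Lean on these libraries where they do the work, as an engineer would, in place of code of your own. Each camera call takes 0.05 s, during which the arm holds its last target.

## Task

Get the ball shot ready for the child: lean the loose wooden ramp board as a slope in line with the launcher's lane, its lower end standing on the bench no more than about 3 cm in front of the mouth and its upper end resting on the orange bridge block, and let go of it. Then press the launcher's side lever down by its dowel handle past the first two clicks to the third, and finish while still holding it there, because it springs back and fires the ball as soon as it is let go. The ball must stay waiting in the lane, and the bridge block, the piggy bank and the two pegs must be left where they stand.

Things in the scene. Friction and masses are not known exactly. Their poses are not given: they have to be found in the camera images.
- launcher: Beech-wood ball launcher, fixed to the bench. Base 80 mm (x) by 220 mm (y); origin: centre of its underside, z up. Its lane runs along +y from y = -20 to the open mouth at +110 mm: 46 mm wide inside, 62 mm outside, walls 36 mm high, open on top. Housing behind the lane: y -112 to -18, x -33 to +33, 104 mm high. A striker behind the ball draws back 34 mm as the lever goes down.
- mouth (a point): Middle of the lane's floor at its mouth: launcher frame (0, 110, 12.5) mm; the floor is 12.5 mm above the bench here.
- shaft (a point): Point on the press lever's horizontal shaft axis (parallel to launcher x), in the plane of handle: launcher frame (76, -65, 80) mm. The lever arm (7 mm thick, at x = 41 to 48 mm, on the +x side of the housing) swings in the upright y-z plane about it. A toothed steel sector and spring plunger there make the clicks.
- lever (a joint): Lever angle, rad: 0 at rest (arm forward along +y and 0.62 above level), grows as the handle is pressed down. Clicks (dips in force) at 0.27, 0.54, 0.81; a rubber buffer ends it softly past 0.88. The clicks never hold it: a spring returns it to 0. At the handle about 5 N at rest, 11 N at click 3, 2 to 3 N more climbing to each click. At click k the arm covers the k-th brass stud on the housing.
- handle (a point): Middle of the lever's handle, on its axis: a beech dowel 18 mm thick along launcher x, bare from x = 48 to 103 mm, at the arm's free end, 100 mm from shaft. At rest at launcher (76, 16, 138), at the third click (76, 33, 61) mm. Can be pinched from above (closing along launcher y) or pressed from above; it turns with the lever.
- ball: Hard grey-white silicone ball, 40 mm in diameter, 38 g, loaded in the lane, where the floor slopes gently back so that it leans on the striker and follows it backwards when the lever is pressed. Origin: its centre.
- ramp: Flat beech ramp board 200 x 60 x 9 mm (its x, y, z), about 75 g, the same at both ends and on both faces, lying loose on the bench. Origin: centre of its underside as it lies; x along its length.
- ramp_end_a (a point): Centre of the ramp board's end face at its -x end (mid thickness).
- ramp_end_b (a point): Centre of the ramp board's end face at its +x end (mid thickness).
- bridge: Orange wooden bridge block (arched toy block) 120 x 45 x 60 mm (its x, y, z), 200 g, loose, standing on its two feet across the launcher's lane direction, with its nearer long face 155 to 185 mm beyond the mouth. Origin: centre of its underside. The arched opening runs through it along y; its top is flat, at 60 mm.
- piggy: Ceramic piggy bank, about 120 mm long (its x), 80 mm wide, 95 mm high, on four legs. Bystander. Origin: centre at bench level.
- peg_a: Purple plastic peg standing upright, 74 mm high, foot 30 mm in diameter. Bystander. Origin: centre of its foot.
- peg_b: Purple plastic peg like the other. Bystander. Origin: centre of its foot.
There are look-alikes about, which are no part of the job. There is more than one size of the ramp; the one meant has the size given above. Several things have the shape of the ball; the one meant has the colours described above.

How it is judged:
By the outcome, as a careful person would: the job done as asked, in the order asked, and still so for the second after the job is handed in, while the arm keeps its last pose, push and grip.
It also fails if it takes over 51 s, if anything falls off the work surface, if the arm or the gripper's body presses on something with over 40 N, if the wrist force passes 120 N, or if a joint passes its speed limit or range.

## Working session

There is one attempt and no reset: what is moved stays moved. The work goes in short steps, Python scripts to look and compute and a tool call to move; the robot and the scene stay as the last step left them, time stands still between calls to the robot, and variables do not carry over. Pictures are saved under pics/ and viewed, and the job is handed in when it is done.

Besides the shell and the picture viewer there is one more tool, called after "Call:" in YAML: its name, and indented under it one key for each argument. jog_arm: Moves the arm, as the interface text tells. Its arguments: {"type":"object","properties":{"rows":{"type":"array"},"squeeze":{"type":"number"}},"required":["rows"]}

```bash
ls; mkdir -p pics; python3 - <<'E'
from station import ctrl
import numpy as np,cv2
print(ctrl.get_obs())
for n in("side","top"):
    p,d=ctrl.camera(n); m=ctrl.camera_model(n)
    np.savez(f"{n}0.npz",p=p,d=d,K=m["K"],E=m["extrinsics"])
    cv2.imwrite(f"pics/{n}0.png",p[:,:,::-1]); print(n,m)
E
```

```text
pics
{'time_s': 0.0, 'qpos': array([ 1.07540060e+00,  3.00481376e-01,  1.52157712e+00,  2.24475712e-05,
        1.32070292e+00, -6.65933939e-02]), 'joint_vel': array([-6.82392981e-05, -1.34029983e-03, -2.63130638e-06,  8.56946828e-04,
        4.21341652e-04, -1.06255481e-03]), 'tau': array([-7.33244851e-04, -5.31812918e+01, -3.52722323e+01,  7.07701268e-02,
        2.44856853e-02, -1.41436362e-04]), 'ee_pos': array([0.22854916, 0.49997707, 0.20488237]), 'eef_rot': array([-1.65599074,  1.56962736, -2.08479864]), 'force': array([-0.28152116,  0.19208006, -0.66463565]), 'moment': array([-0.02580437,  0.04269311,  0.04499245]), 'grip_width': 0.09377430237118071}
side {'K': array([[396.84986304,   0.        , 318.61501416],
       [  0.        , 396.84986304, 203.41259728],
       [  0.        ,   0.        ,   1.        ]]), 'extrinsics': array([[-0.98456927, -0.11649449,  0.13058477,  0.37219827],
       [-0.17391321,  0.73423176, -0.65624532,  0.6570362 ],
       [-0.01943052, -0.66882939, -0.74316196,  0.86783673],
       [ 0.        ,  0.        ,  0.        ,  1.        ]])}
top {'K': array([[380.4517272 ,   0.        , 323.67181376],
       [  0.        , 380.4517272 , 201.34106866],
       [  0.        ,   0.        ,   1.        ]]), 'extrinsics': array([[-2.32369662e-02, -9.72489982e-01,  2.31782824e-01,
         2.77592768e-01],
       [-9.99714774e-01,  2.38824197e-02, -2.12462885e-05,
         4.57391750e-03],
       [-5.51487287e-03, -2.31717207e-01, -9.72767558e-01,
         1.10585276e+00],
       [ 0.00000000e+00,  0.00000000e+00,  0.00000000e+00,
         1.00000000e+00]])}
```

View pics/side0.png

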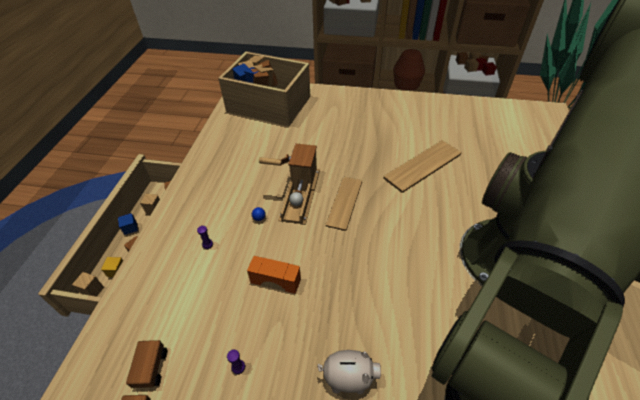

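View pics/top0.png

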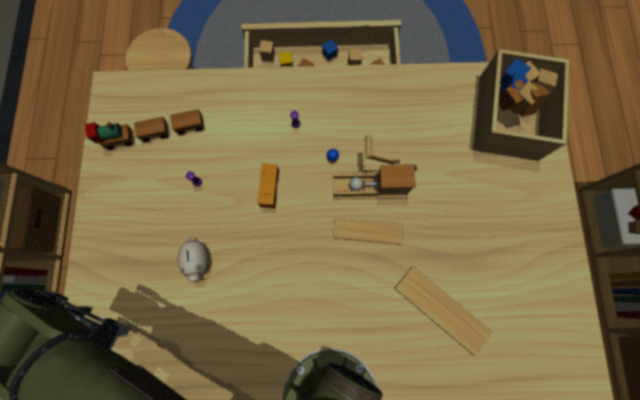

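Side view: launcher at (300,190) with its ball at (297,200), a blue look-alike ball at (259,214), boards at (344,203) and (423,166), bridge at (274,273), pegs at (205,237) and (236,362), piggy at (350,371). Top view: boards at (368,231) and (443,310). I'll measure both boards and crop them.

```bash
cat > h.py <<'E'
import numpy as np,cv2
def load(f):
    z=np.load(f); p,d,K,E=z['p'],z['d'],z['K'],z['E']
    v,u=np.mgrid[:400,:640]; 
    X=np.stack([(u-K[0,2])/K[0,0]*d,(v-K[1,2])/K[1,1]*d,d],-1)@E[:3,:3].T+E[:3,3]
    return p,d,K,E,X
def proj(P,K,E):
    c=(np.asarray(P)-E[:3,3])@E[:3,:3]; q=c@K.T; return q[...,:2]/q[...,2:]
def rect(m,X,zs=None):
    q=X[m][:,:2].astype(np.float32); r=cv2.minAreaRect(q*1000); return r
E
python3 - <<'E'
from h import *
for n in("top","side"):
    p,d,K,E,X=load(n+"0.npz")
    print(n,'bench z',np.median(X[...,2][(abs(X[...,2])<.02)&(d>0)]))
    hsv=cv2.cvtColor(p,cv2.COLOR_RGB2HSV)
    cs={'top':[(368,231),(443,310)],'side':[(344,203),(423,166)]}[n]
    raised=((X[...,2]>.005)&(X[...,2]<.016)&(d>0)).astype(np.uint8)
    _,L=cv2.connectedComponents(raised)
    for c in cs:
        l=L[c[1],c[0]]; m=(L==l)&(l>0); print(c,l,m.sum(),rect(m,X) if m.sum()>5 else X[c[1],c[0]], np.median(X[m][:,2]))
    # orange
    for nm,lo,hi in (('orange',(5,180,120),(16,255,255)),('purple',(125,80,30),(150,255,255)),('blue',(105,150,40),(122,255,255))):
        m=cv2.inRange(hsv,lo,hi); k,L2,st,ce=cv2.connectedComponentsWithStats(m)
        for i in range(1,k):
            if st[i,4]>8:
                mm=(L2==i)&(d>0); 
                print(nm,ce[i].round(),st[i,4],X[mm].mean(0).round(4),X[mm].max(0).round(3))
                if nm=='orange':
                    t=mm&(X[...,2]>.055); print('  toprect',rect(t,X))
p,d,K,E,X=load("top0.npz")
a=cv2.resize(p[130:370,310:510],None,fx=3,fy=2.5,interpolation=cv2.INTER_CUBIC)
cv2.imwrite("pics/crop_top.png",a[:,:,::-1])
p,d,K,E,X=load("side0.npz")
a=cv2.resize(p[130:240,230:390],None,fx=5,fy=5,interpolation=cv2.INTER_CUBIC)
cv2.imwrite("pics/crop_side.png",a[:,:,::-1])
E
```

```text
top bench z 0.0003105780804654179
(368, 231) 525 1372 ((449.75994873046875, -121.38756561279297), (199.74476623535156, 62.9822883605957), 83.18866729736328) 0.009173303248073639
(443, 310) 746 2931 ((222.6055908203125, -316.02044677734375), (274.2957763671875, 89.54451751708984), 49.06523132324219) 0.01252426152662478
purple [295. 118.] 80 [0.7875 0.0857 0.0503] [0.803 0.095 0.078]
purple [193. 178.] 91 [0.6072 0.3815 0.049 ] [0.619 0.395 0.076]
blue [450.   9.] 9 [ 1.8182 -0.7376 -0.739 ] [ 1.832 -0.721 -0.728]
blue [200.  15.] 14 [ 1.8172  0.6765 -0.7389] [ 1.839  0.695 -0.73 ]
blue [462.  16.] 12 [ 1.7727 -0.8018 -0.7391] [ 1.792 -0.783 -0.735]
blue [459.  19.] 10 [ 1.7537 -0.7806 -0.7395] [ 1.767 -0.761 -0.731]
blue [469.  24.] 14 [ 1.715  -0.8332 -0.7397] [ 1.735 -0.821 -0.727]
blue [191.  38.] 13 [ 1.6661  0.7174 -0.7366] [ 1.683  0.735 -0.73 ]
blue [330.  47.] 144 [ 1.1352 -0.0298 -0.0993] [ 1.176 -0.006 -0.092]
blue [517.  71.] 335 [ 0.8628 -0.5404  0.1591] [ 0.898 -0.513  0.167]
blue [332. 155.] 88 [ 0.6753 -0.0248  0.0348] [ 0.691 -0.012  0.043]
side bench z 0.0011725956504
[... 178 characters left out ...]
76953125, -318.7856140136719), (275.967041015625, 91.35930633544922), 48.24637222290039) 0.013391258709073262
orange [273. 268.] 769 [0.5848 0.1668 0.0609] [0.645 0.194 0.065]
  toprect ((585.9301147460938, 166.02383422851562), (46.25406265258789, 118.65058898925781), 84.68716430664062)
purple [204. 237.] 146 [0.7915 0.093  0.0447] [0.803 0.102 0.076]
purple [235. 361.] 240 [0.6096 0.39   0.0468] [0.625 0.401 0.076]
blue [243.  72.] 185 [ 0.8612 -0.5335  0.1575] [ 0.9   -0.511  0.168]
blue [ 54. 206.] 1856 [ 2.0868 -0.5152 -0.7365] [ 2.313 -0.202 -0.715]
blue [258. 214.] 118 [ 0.6782 -0.016   0.033 ] [ 0.695 -0.004  0.043]
blue [125. 220.] 158 [ 1.1381 -0.0274 -0.0968] [ 1.167 -0.002 -0.091]
```

View pics/crop_top.png

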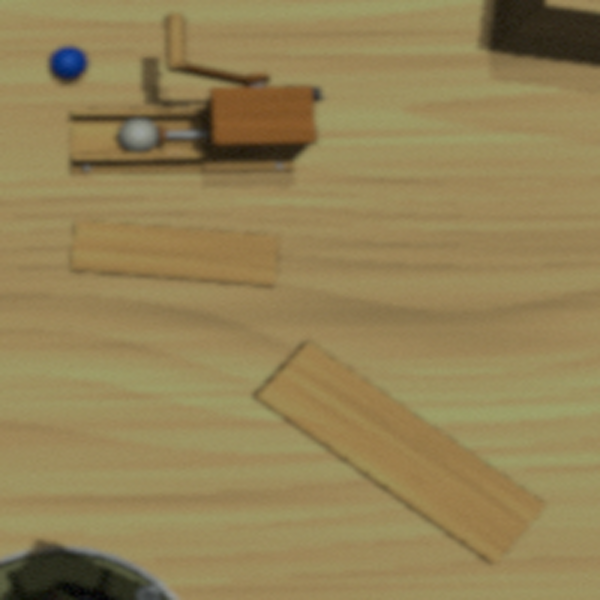

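View pics/crop_side.png

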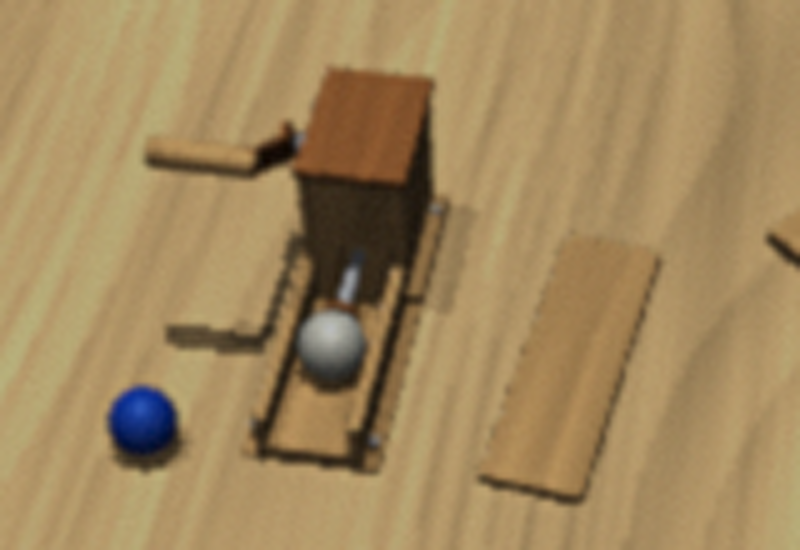

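The 200 x 63 mm board at top (368,231) / side (344,203) is the ramp; the 275 x 90 one is the decoy. Ball is the grey one in the lane. Next, the launcher's pose and the exact board and bridge axes.

```bash
python3 - <<'E'
from h import *
for n in("top","side"):
    p,d,K,E,X=load(n+"0.npz"); Z=X[...,2]
    def R(m,nm):
        r=cv2.minAreaRect((X[m][:,:2]*1000).astype(np.float32)); b=cv2.boxPoints(r)
        e=[b[1]-b[0],b[2]-b[1]]; 
        print(n,nm,m.sum(),'c',np.round(r[0],1),'z',np.median(X[m][:,2]).round(4),[ (np.linalg.norm(x).round(1), np.degrees(np.arctan2(x[1],x[0])).round(2)) for x in e])
    box=(X[...,0]>.5)&(X[...,0]<.65)&(X[...,1]>-.25)&(X[...,1]<.06)&(d>0)
    R(box&(Z>.097)&(Z<.112)&(X[...,0]<.62)&(X[...,1]<-.1),'house')
    b2=(X[...,0]>.45)&(X[...,0]<.68)&(X[...,1]>.1)&(X[...,1]<.25)
    R(b2&(Z>.054)&(Z<.066),'bridge')
    # lane floor/wall tops
    w=box&(Z>.028)&(Z<.041)&(X[...,1]>-.11)&(X[...,1]<.03)
    q=X[w]; 
    b3=(X[...,0]>.4)&(X[...,0]<.5)&(X[...,1]>-.24)&(X[...,1]<0)
    R(b3&(Z>.005)&(Z<.016),'board')
    # pca of walls
    for ym in np.arange(-.1,.03,.02):
        s=w&(abs(X[...,1]-ym)<.01); xs=np.sort(X[s][:,0]); print(round(ym,2),len(xs),xs.round(3)[[0,len(xs)//4,len(xs)//2,3*len(xs)//4,-1]] if len(xs) else '')
    # ball
    hsv=cv2.cvtColor(p,cv2.COLOR_RGB2HSV)
    m=box&(hsv[...,1]<50)&(hsv[...,2]>90)&(Z>.03); print('ball',m.sum(),X[m].mean(0),X[m].max(0),X[m].min(0))
    # handle
    m=(X[...,0]>.6)&(X[...,0]<.72)&(X[...,1]>-.13)&(X[...,1]<.0)&(Z>.11)&(Z<.16); print('handle',m.sum()); R(m,'h')
E
```

```text
top house 785 c [ 583.3 -199.5] z 0.1039 [(np.float32(64.8), np.float32(-1.19)), (np.float32(94.9), np.float32(88.81))]
top bridge 646 c [583.7 166.1] z 0.0599 [(np.float32(119.6), np.float32(-5.55)), (np.float32(45.6), np.float32(84.45))]
top board 1381 c [ 449.  -116.8] z 0.0091 [(np.float32(232.9), np.float32(-87.86)), (np.float32(90.7), np.float32(2.14))]
-0.1 70 [0.554 0.561 0.573 0.608 0.615]
-0.08 76 [0.554 0.562 0.578 0.608 0.614]
-0.06 47 [0.554 0.556 0.562 0.611 0.614]
-0.04 41 [0.554 0.557 0.56  0.611 0.615]
-0.02 12 [0.554 0.557 0.608 0.613 0.615]
0.0 0 
0.02 0 
ball 125 [ 0.58363818 -0.09589631  0.04221291] [ 0.60378714 -0.07340925  0.05185185] [ 0.56842976 -0.14748027  0.03029079]
handle 160
top h 160 c [ 656.2 -118.1] z 0.1451 [(np.float32(19.8), np.float32(-87.59)), (np.float32(62.5), np.float32(2.41))]
side house 521 c [ 586.1 -197. ] z 0.1051 [(np.float32(66.9), np.float32(-0.7)), (np.float32(100.0), np.float32(89.3))]
side bridge 874 c [586.2 165.9] z 0.0607 [(np.float32(120.7), np.float32(-5.85)), (np.float32(47.1), np.float32(84.15))]
side board 1079 c [ 446.9 -128. ] z 0.0101 [(np.float32(90.8), np.float32(-0.4)), (np.float32(220.1), np.float32(89.6))]
-0.1 43 [0.556 0.56  0.579 0.613 0.618]
-0.08 88 [0.556 0.57  0.583 0.601 0.618]
-0.06 43 [0.556 0.56  0.61  0.613 0.618]
-0.04 35 [0.557 0.559 0.565 0.613 0.618]
-0.02 19 [0.558 0.561 0.611 0.615 0.619]
0.0 0 
0.02 0 
ball 117 [ 0.58679846 -0.09451315  0.04318161] [ 0.62763393 -0.07166822  0.08930337] [ 0.56987463 -0.19855576  0.03033327]
handle 151
side h 151 c [ 658.6 -118.9] z 0.1448 [(np.float32(62.2), np.float32(-1.29)), (np.float32(22.4), np.float32(88.71))]
```

```bash
cat >> h.py <<'E'
from scipy.spatial.transform import Rotation as Ro
def st():
    from station import ctrl
    o=ctrl.get_obs(); R=Ro.from_euler('xyz',o['eef_rot']).as_matrix()
    return o,R
def rotto(R,T): return np.degrees(Ro.from_matrix(T@R.T).as_rotvec())
E
python3 - <<'E'
from h import *
o,R=st(); print(R.round(3))
from station import ctrl
print(ctrl.tcp_to_grasp)
for n in("top","side"):
    p,d,K,E,X=load(n+"0.npz"); Z=X[...,2]
    raised=((Z>.005)&(Z<.016)&(d>0)).astype(np.uint8)
    _,L=cv2.connectedComponents(raised); c={'top':(368,231),'side':(344,203)}[n]
    q=X[L==L[c[1],c[0]]][:,:2]; b=cv2.boxPoints(cv2.minAreaRect((q*1000).astype(np.float32))); print(n,b.round(1).tolist())
    q0=q-q.mean(0); w,v=np.linalg.eigh(q0.T@q0); print(q.mean(0),np.degrees(np.arctan2(v[1,1],v[0,1])))
# tool targets
for a in (-1,1):
    # jaws perpendicular to board axis 83deg
    y=np.array([a*np.cos(np.radians(-6.8)),a*np.sin(np.radians(-6.8)),0]); x=np.array([0,0,-1.]); T=np.stack([x,y,np.cross(x,y)],1); print(a,rotto(R,T))
E
```

```text
[[-0.     0.416  0.909]
 [-0.001  0.909 -0.416]
 [-1.    -0.001 -0.   ]]
0.0188
top [[406.6000061035156, -216.8000030517578], [469.20001220703125, -224.3000030517578], [492.8999938964844, -26.0], [430.29998779296875, -18.5]]
[ 0.44795653 -0.12115496] 83.2765823923369
side [[405.5, -221.1999969482422], [468.6000061035156, -228.60000610351562], [492.6000061035156, -23.0], [429.5, -15.600000381469727]]
[ 0.45109586 -0.11407244] 83.20216061850168
-1 [5.97779200e-02 3.06121126e-02 1.07770589e+02]
1 [ 2.81202288e-02 -5.49118845e-02 -7.22293945e+01]
```

Call:
jog_arm:
  rows: [0.014,-0.0375,0,0,0,-4.5,0,0.014,-0.0375,0,0,0,-4.5,0,0.014,-0.0375,0,0,0,-4.5,0,0.014,-0.0375,0,0,0,-4.5,0,0.014,-0.0375,0,0,0,-4.5,0,0.014,-0.0375,0,0,0,-4.5,0,0.014,-0.0375,0,0,0,-4.5,0,0.014,-0.0375,0,0,0,-4.5,0]

```text
time_s: 0.77
ee_pos: [0.3407, 0.1984, 0.2054]
eef_rot: [-0.954, 1.571, -2.014]
force: [0.4, 0.3, -0.3]
grip_width: 0.0939
```

Call:
jog_arm:
  rows: [0.014,-0.0375,0,0,0,-4.5,0,0.014,-0.0375,0,0,0,-4.5,0,0.014,-0.0375,0,0,0,-4.5,0,0.014,-0.0375,0,0,0,-4.5,0,0.014,-0.0375,0,0,0,-4.5,0,0.014,-0.0375,0,0,0,-4.5,0,0.014,-0.0375,0,0,0,-4.5,0,0.014,-0.0375,0,0,0,-4.5,0]

```text
time_s: 1.43
ee_pos: [0.4528, -0.102, 0.2053]
eef_rot: [-1.91, 1.571, 2.683]
force: [0.2, 0.9, 0.4]
grip_width: 0.094
```

Call:
jog_arm:
  rows: [0,0,-0.03,0,0,0,0,0,0,-0.03,0,0,0,0,0,0,-0.03,0,0,0,0,0,0,-0.03,0,0,0,0,0,0,0,0,0,0,0,0,0,0,0,0,0,0]

```text
time_s: 1.93
ee_pos: [0.4522, -0.0996, 0.0852]
eef_rot: [-1.753, 1.568, 2.845]
force: [-0.6, 0.3, 0.6]
grip_width: 0.0942
```

```bash
cat > snap.py <<'E'
import sys
from h import *
from station import ctrl
tag=sys.argv[1]
for n in sys.argv[2:]:
    p,d=ctrl.camera(n); m=ctrl.camera_model(n)
    np.savez(f"{n}{tag}.npz",p=p,d=d,K=m["K"],E=m["extrinsics"])
    a=p[100:300,190:420] if n=='side' else p[80:300,230:450]
    cv2.imwrite(f"pics/{n}{tag}.png",cv2.resize(a,None,fx=2.7,fy=2.7,interpolation=cv2.INTER_CUBIC)[:,:,::-1])
o,R=st(); print(o['time_s'],o['ee_pos'].round(4),o['force'].round(1),o['grip_width'].round(4),o['qpos'].round(3)); print(R.round(3), 'jawyaw',np.degrees(np.arctan2(R[1,1],R[0,1])).round(2))
E
python3 snap.py 1 side top
```

```text
Traceback (most recent call last):
  File "snap.py", line 10, in <module>
    o,R=st(); print(o['time_s'],o['ee_pos'].round(4),o['force'].round(1),o['grip_width'].round(4),o['qpos'].round(3)); print(R.round(3), 'jawyaw',np.degrees(np.arctan2(R[1,1],R[0,1])).round(2))
                                                                         ^^^^^^^^^^^^^^^^^^^^^
AttributeError: 'float' object has no attribute 'round'
```

```bash
sed -i "s/o\['grip_width'\].round(4)/round(o['grip_width'],4)/" snap.py; python3 snap.py x
```

```text
2.0333 [ 0.4535 -0.1     0.0872] [-0.1 -0.4  1. ] 0.0938 [-0.296  0.253  1.882  0.     1.004 -0.181]
[[ 0.002  0.993 -0.114]
 [-0.001 -0.114 -0.993]
 [-1.     0.002  0.   ]] jawyaw -6.56
```

View pics/side1.png

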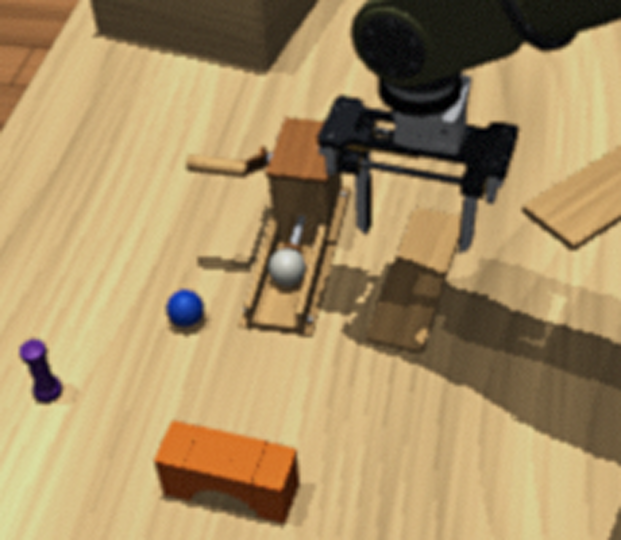

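Picture: open fingers straddle the ramp board at crop (415,270), clear of the launcher. Descending and gripping.

Call:
jog_arm:
  rows: [-0.001,0,-0.02,0,0,0,0,0,0,-0.02,0,0,0,0,0,0,-0.02,0,0,0,0,0,0,-0.012,0,0,0,0,0,0,-0.008,0,0,0,0,0,0,0,0,0,0,0]
  squeeze: 25

```text
time_s: 2.53
ee_pos: [0.4519, -0.0998, 0.0056]
eef_rot: [1.37, 1.571, -0.315]
force: [0.2, 0.1, -0.3]
grip_width: 0.0938
```

Call:
jog_arm:
  rows: [0,0,-0.001,0,0,0,1,0,0,0,0,0,0,1,0,0,0,0,0,0,1,0,0,0,0,0,0,1,0,0,0,0,0,0,1,0,0,0,0,0,0,1,0,0,0,0,0,0,1,0,0,0,0,0,0,1]

```text
time_s: 3.2
ee_pos: [0.4519, -0.0999, 0.0048]
eef_rot: [1.392, 1.57, -0.293]
force: [-0.6, 0.1, 5.9]
grip_width: 0.0596
```

```bash
python3 snap.py x
```

```text
3.2 [ 0.4519 -0.0999  0.0048] [-0.6  0.1  5.9] 0.0596 [-0.297  0.397  1.931  0.     0.813 -0.182]
[[ 0.001  0.993 -0.114]
 [-0.    -0.114 -0.993]
 [-1.     0.001  0.   ]] jawyaw -6.57
```

Call:
jog_arm:
  rows: [0,0,0.02,0,0,0,1,0,0,0.035,0,0,0,1,0,0,0.035,0,0,0,1,0,0,0.035,0,0,0,1,0,0,0.03,0,0,0,1,0,0,0.01,0,0,0,1]

```text
time_s: 3.7
ee_pos: [0.4528, -0.1001, 0.1736]
eef_rot: [1.392, 1.565, -0.293]
force: [-0.5, -0.1, 0.4]
grip_width: 0.0592
```

Call:
jog_arm:
  rows: [0.0083,0.025,0,0,0,0,1,0.0178,0.025,0,0,0,0.9,1,0.0178,0.025,0,0,0,0.95,1,0.0178,0.025,0,0,0,0.95,1,0.0178,0.025,0,0,0,0.95,1,0.0178,0.025,0,0,0,0.95,1,0.0178,0.025,0,0,0,0.95,1,0.0178,0.025,0,0,0,0.95,1]

```text
time_s: 4.37
ee_pos: [0.5849, 0.1016, 0.1681]
eef_rot: [-1.455, 1.569, -3.024]
force: [0.5, -1.0, -0.4]
grip_width: 0.0591
```

Call:
jog_arm:
  rows: [0,0,-0.02,5.3,0,0,1,0,0,-0.02,5.3,0,0,1,0,0,-0.02,5.3,0,0,1,0,0,0,5.3,0,0,1,0,0,0,0,0,0,1,0,0,0,0,0,0,1]

```text
time_s: 4.87
ee_pos: [0.5843, 0.0992, 0.1083]
eef_rot: [-3.136, 1.203, 1.574]
force: [-0.6, -0.5, -1.0]
grip_width: 0.0599
```

```bash
python3 snap.py 2 side top
```

```text
4.9667 [0.5847 0.1004 0.1096] [ 0.4  0.2 -0.6] 0.0593 [-0.057  0.49   1.536  0.401  1.168 -0.227]
[[ 0.     1.     0.001]
 [ 0.359  0.001 -0.933]
 [-0.933  0.001 -0.359]] jawyaw 0.05
```

View pics/side2.png

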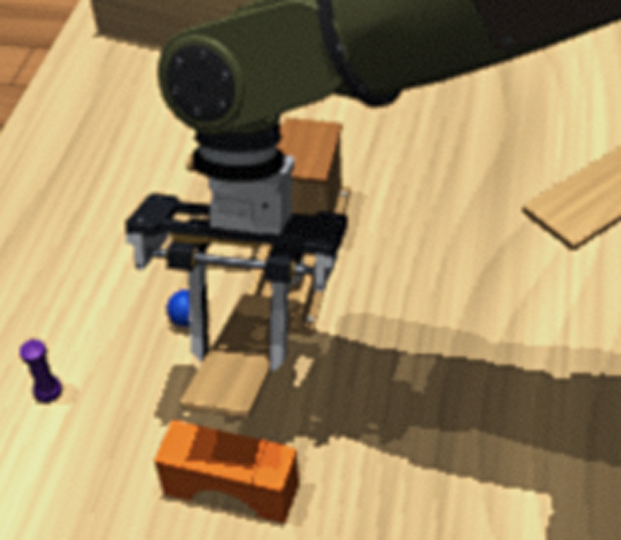

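View pics/top2.png

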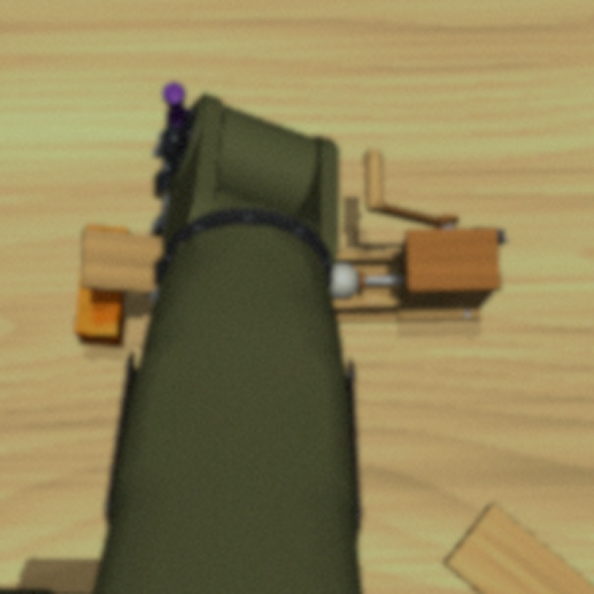

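Pictures: the board is held tilted, upper end above the orange bridge (side crop (225,380)); lane and ball untouched. Measuring the held board.

```bash
python3 - <<'E'
from h import *
for n in("top","side"):
    p,d,K,E,X=load(n+"2.npz"); Z=X[...,2]
    m=(X[...,0]>.52)&(X[...,0]<.66)&(X[...,1]>.118)&(X[...,1]<.25)&(Z>.085)&(Z<.16)
    # plane fit z=a+by+cx robust
    q=X[m]
    for _ in range(4):
        A=np.c_[np.ones(len(q)),q[:,1],q[:,0]]; c=np.linalg.lstsq(A,q[:,2],rcond=None)[0]; r=q[:,2]-A@c; q=q[abs(r)<.004]
    print(n,len(q),'slope',np.degrees(np.arctan(c[1:])).round(2),'x',np.percentile(q[:,0],[0,2,98,100]).round(4),'ymax',np.percentile(q[:,1],[98,99.5]).round(4),'res',r.std())
    b=cv2.boxPoints(cv2.minAreaRect((q[:,:2]*1000).astype(np.float32))); print(b.round(1).tolist())
    print('z top at y=.1:',c@[1,.1,.585])
E
```

```text
top 452 slope [20.47  0.44] x [0.5532 0.5543 0.6116 0.6139] ymax [0.1719 0.1723] res 0.001670396793101694
[[552.7999877929688, 172.10000610351562], [553.4000244140625, 117.9000015258789], [614.0, 118.4000015258789], [613.5, 172.6999969482422]]
z top at y=.1: 0.11407413960029772
side 395 slope [19.94  0.07] x [0.555  0.5558 0.6135 0.6154] ymax [0.1719 0.173 ] res 0.00128303590017171
[[554.9000244140625, 173.39999389648438], [555.0, 118.19999694824219], [615.5, 118.30000305175781], [615.4000244140625, 173.60000610351562]]
z top at y=.1: 0.11498488056840257
```

Call:
jog_arm:
  rows: [0.001,0,-0.014,0.6,0,0,1,0,0,-0.014,0,0,0,1,0,0,-0.014,0,0,0,1,0,0,-0.01,0,0,0,1,0,0,-0.005,0,0,0,1,0,0,0,0,0,0,1,0,0,0,0,0,0,1]

```text
time_s: 5.55
ee_pos: [0.5856, 0.1002, 0.0523]
eef_rot: [-3.141, 1.19, 1.572]
force: [-0.1, -0.3, 0.1]
grip_width: 0.0594
```

```bash
python3 snap.py 3 side top
```

```text
5.65 [0.586  0.1002 0.053 ] [-0.6 -0.  -0.8] 0.0592 [-0.063  0.569  1.567  0.436  1.072 -0.288]
[[ 0.001  1.     0.001]
 [ 0.371  0.    -0.929]
 [-0.929  0.001 -0.371]] jawyaw 0.03
```

View pics/side3.png

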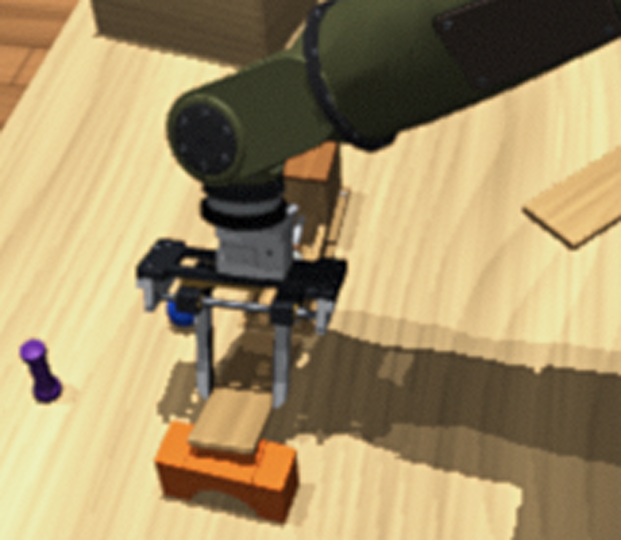

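Board end hovers just above the bridge top (crop (230,425)), no contact yet. Lowering slowly to contact.

Call:
jog_arm:
  rows: [0,0,-0.001,0,0,0,1,0,0,-0.001,0,0,0,1,0,0,0,0,0,0,1]

```text
time_s: 5.9
ee_pos: [0.5856, 0.1002, 0.0506]
eef_rot: [3.14, 1.19, 1.57]
force: [-0.7, 0.5, -1.7]
grip_width: 0.0592
```

Call:
jog_arm:
  rows: [0,0,-0.001,0,0,0,1,0,0,-0.001,0,0,0,1,0,0,0,0,0,0,1]

```text
time_s: 6.15
ee_pos: [0.5857, 0.1003, 0.0488]
eef_rot: [3.14, 1.19, 1.57]
force: [-1.0, -0.1, 4.4]
grip_width: 0.0592
```

Call:
jog_arm:
  rows: [0,0,-0.001,0,0,0,1,0,0,0,0,0,0,1]

```text
time_s: 6.32
ee_pos: [0.5858, 0.1003, 0.0485]
eef_rot: [3.139, 1.19, 1.569]
force: [-5.5, -1.3, 11.6]
grip_width: 0.0594
```

```bash
python3 snap.py 4 side top; python3 - <<'E'
from station import ctrl
print(ctrl.get_obs()['moment'])
from h import *
for n in("top","side"):
    p,d,K,E,X=load(n+"4.npz"); Z=X[...,2]
    m=(X[...,0]>.545)&(X[...,0]<.625)&(X[...,1]>.12)&(X[...,1]<.25)&(Z>.05)&(Z<.1)
    q=X[m&(X[...,1]<.172)]
    for _ in range(4):
        A=np.c_[np.ones(len(q)),q[:,1],q[:,0]]; c=np.linalg.lstsq(A,q[:,2],rcond=None)[0]; r=q[:,2]-A@c; q=q[abs(r)<.003]
    print(n,len(q),'slope',np.degrees(np.arctan(c[1:])).round(2),'x',np.percentile(q[:,0],[0,100]).round(4),'z top y=.1,.1435,.173:',[(c@[1,y,.585]).round(4) for y in (.1,.1435,.173)])
E
```

```text
6.4167 [0.5858 0.1003 0.0485] [-5.6 -1.2 12.1] 0.0598 [-0.063  0.576  1.569  0.438  1.065 -0.292]
[[ 0.001  1.     0.001]
 [ 0.372  0.001 -0.928]
 [-0.928  0.001 -0.372]] jawyaw 0.04
[0.41033897 0.8193819  0.26165871]
top 240 slope [18.03  0.87] x [0.554 0.614] z top y=.1,.1435,.173: [np.float64(0.0548), np.float64(0.069), np.float64(0.0786)]
side 135 slope [17.35  1.03] x [0.5566 0.6157] z top y=.1,.1435,.173: [np.float64(0.0566), np.float64(0.0702), np.float64(0.0794)]
```

View pics/side4.png

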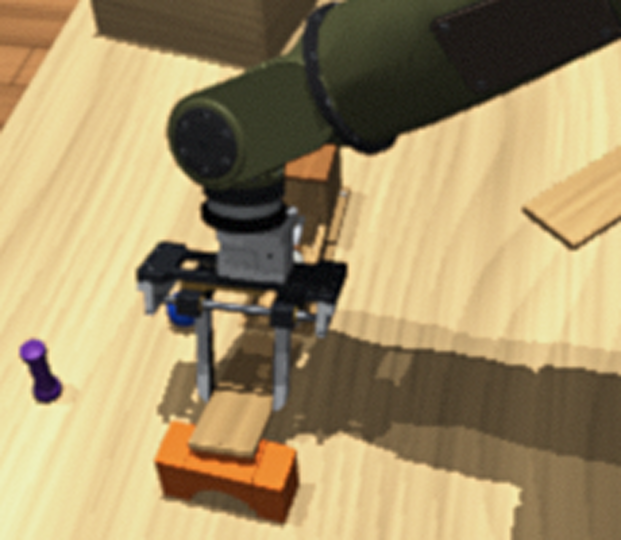

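Call:
jog_arm:
  rows: [0,0,0.001,0,0,0,1,0,0,0,0,0,0,1,0,0,0,0,0,0,0.3,0,0,0,0,0,0,0.2,0,0,0,0,0,0,0.1,0,0,0,0,0,0,0.1,0,0,0,0,0,0,0.1]

```text
time_s: 7.0
ee_pos: [0.5855, 0.1002, 0.0483]
eef_rot: [3.141, 1.19, 1.571]
force: [-0.7, 0.2, 0.0]
grip_width: 0.0846
```

```bash
python3 snap.py 5 side
```

```text
7.05 [0.5855 0.1002 0.0483] [-0.  -1.   0.8] 0.0843 [-0.063  0.576  1.569  0.437  1.065 -0.291]
[[-0.     1.     0.   ]
 [ 0.371  0.    -0.928]
 [-0.928  0.    -0.371]] jawyaw 0.03
```

View pics/side5.png

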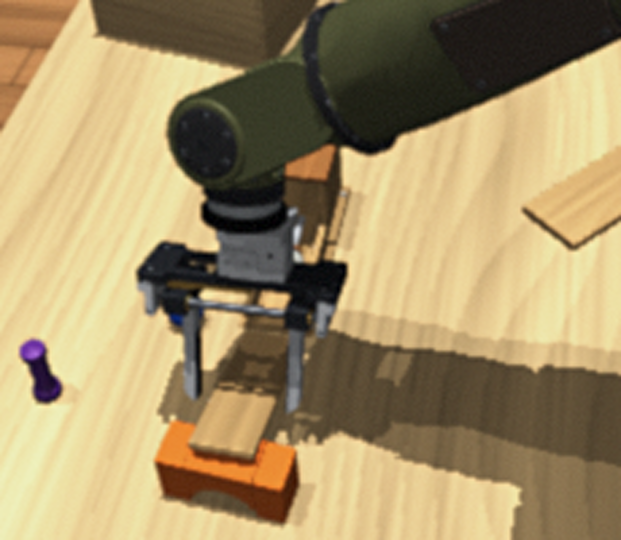

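Call:
jog_arm:
  rows: [0,-0.006,0.015,0,0,0,0.1,0,-0.008,0.02,0,0,0,0.1,0,-0.01,0.025,0,0,0,0.1,0,-0.012,0.03,0,0,0,0.1,0,-0.012,0.03,0,0,0,0.1,0,0,0.035,0,0,0,0.1,0,0,0.035,0,0,0,0.1,0,0,0.01,0,0,0,0]

```text
time_s: 7.72
ee_pos: [0.5867, 0.0519, 0.2541]
eef_rot: [3.122, 1.191, 1.553]
force: [-0.5, -0.0, 0.8]
grip_width: 0.0887
```

Call:
jog_arm:
  rows: [0.009,-0.014,0,-5.4,0,0,0,0.009,-0.014,0,-5.4,0,0,0,0.009,-0.014,0,-5.4,0,0,0,0.009,-0.014,0,-5.4,0,0,0,0.009,-0.017,0,0,0,-7,0,0.01,-0.017,0,0,0,-7,0,0.01,-0.017,0,0,0,-7,0,0.01,-0.017,0,0,0,-7,0]

```text
time_s: 8.38
ee_pos: [0.6609, -0.0724, 0.2478]
eef_rot: [-2.946, 1.567, 1.273]
force: [0.8, -0.4, 0.1]
grip_width: 0.0941
```

Call:
jog_arm:
  rows: [0,0,0,0,0,-7,0,0,0,0,0,0,-7,0,0,0,0,0,0,-7,0,0,0,0,0,0,-7,0,0,0,0,0,0,-7,0,0,0,0,0,0,-7,0,0,0,0,0,0,-7,0,0,0,0,0,0,-7,0]

```text
time_s: 9.05
ee_pos: [0.6605, -0.0717, 0.2478]
eef_rot: [-3.042, 1.568, 0.199]
force: [-0.3, -0.4, 0.2]
grip_width: 0.094
```

```bash
python3 snap.py 6 side top
```

```text
9.15 [ 0.6605 -0.0717  0.2478] [-0.1 -0.1  0.1] 0.0942 [-1.640e-01  5.400e-01  1.088e+00  1.000e-03  1.511e+00  1.304e+00]
[[ 0.003  0.103 -0.995]
 [ 0.    -0.995 -0.103]
 [-1.    -0.    -0.003]] jawyaw -84.1
```

View pics/side6.png

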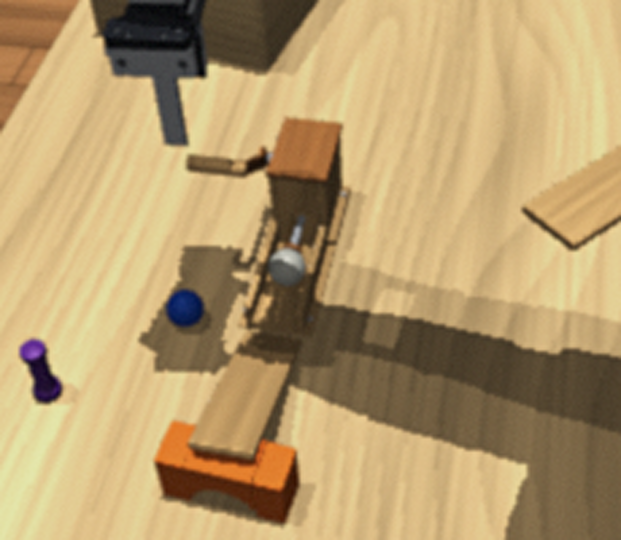

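View pics/top6.png

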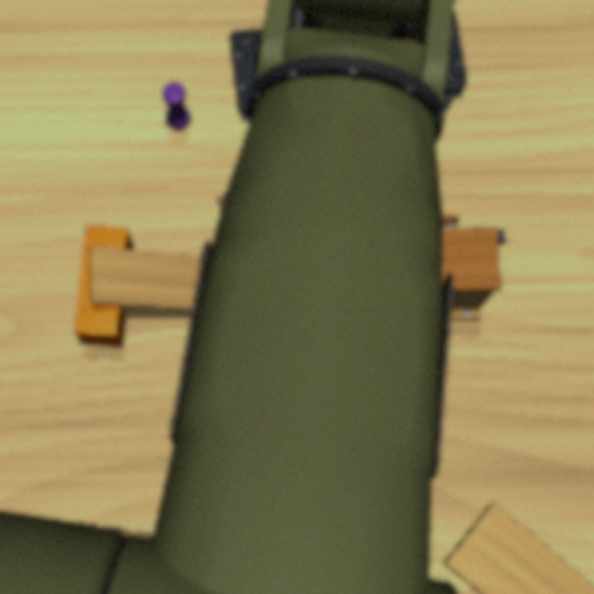

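Side picture: ramp runs from in front of the mouth (crop (265,355)) to the bridge (230,440), ball still in lane (288,266). Check numerically.

```bash
python3 - <<'E'
from h import *
for n in ("side",):
    p,d,K,E,X=load(n+"6.npz"); Z=X[...,2]
    m=(X[...,0]>.545)&(X[...,0]<.625)&(X[...,1]>-.018)&(X[...,1]<.2)&(Z>.004)&(Z<.1)
    q=X[m]; q=q[abs(q[:,2]-(.0097+(q[:,1]+.011)*.39))<.008]
    for _ in range(5):
        A=np.c_[np.ones(len(q)),q[:,1],q[:,0]]; c=np.linalg.lstsq(A,q[:,2],rcond=None)[0]; r=q[:,2]-A@c; q=q[abs(r)<.003]
    print(n,len(q),'slope y,x',np.degrees(np.arctan(c[1:])).round(2),'z(top) at y -.014,.1435:',[(c@[1,y,.585]).round(4) for y in (-.014,.1435)],'y',q[:,1].min(),q[:,1].max())
    b=cv2.minAreaRect((q[:,:2]*1000).astype(np.float32)); print(b,cv2.boxPoints(b).round(1).tolist())
    for y in np.arange(-.01,.18,.03):
        s=q[abs(q[:,1]-y)<.006]; print(y.round(2),np.percentile(s[:,0],[2,98]).round(4) if len(s) else '')
    b2=(X[...,0]>.45)&(X[...,0]<.68)&(X[...,1]>.1)&(X[...,1]<.25)&(Z>.052)&(Z<.0655)
    for k in ('side0','side6'):
        p,d,K,E,X=load(k+'.npz'); hsv=cv2.cvtColor(p,cv2.COLOR_RGB2HSV); mm=cv2.inRange(hsv,(3,170,60),(16,255,255))>0
        mm&=(X[...,1]>.13)&(X[...,1]<.21)&(X[...,2]>.01)&(X[...,0]<.68)&(X[...,0]>.5)&(d>0)
        v,u=np.nonzero(mm); print(k,u.min(),u.max(),v.min(),v.max(), X[mm].min(0),X[mm].max(0))
    # mouth: wall top front end
    p,d,K,E,X=load('side0.npz'); 
    w=(X[...,2]>.006)&(X[...,2]<.045)&(X[...,0]>.55)&(X[...,0]<.62)&(X[...,1]>-.05)&(X[...,1]<.02)&(d>0); print('mouth y',np.percentile(X[w][:,1],[98,100]))
    p,d,K,E,X=load('top0.npz'); 
    w=(X[...,2]>.006)&(X[...,2]<.045)&(X[...,0]>.55)&(X[...,0]<.62)&(X[...,1]>-.05)&(X[...,1]<.02)&(d>0); print('mouth y',np.percentile(X[w][:,1],[98,100]))
E
```

```text
side 1032 slope y,x [20.81  2.14] z(top) at y -.014,.1435: [np.float64(0.0107), np.float64(0.0705)] y -0.014883741201036194 0.1742274576284879
((586.2531127929688, 79.67130279541016), (59.82625198364258, 189.13070678710938), 0.07111284881830215) [[556.2000122070312, 174.1999969482422], [556.5, -14.899999618530273], [616.2999877929688, -14.899999618530273], [616.0, 174.3000030517578]]
-0.01 [0.558 0.614]
0.02 [0.5567 0.6138]
0.05 [0.5573 0.613 ]
0.08 [0.5593 0.6132]
0.11 [0.5584 0.6138]
0.14 [0.5578 0.6147]
0.17 [0.5577 0.6143]
side0 248 299 256 291 [0.52488525 0.13884529 0.01069403] [0.64541909 0.19476379 0.06480079]
side6 248 299 256 292 [0.52486567 0.13951501 0.01019585] [0.64512036 0.19475946 0.07471992]
mouth y [-0.02304866  0.00079809]
mouth y [-0.02382311  0.00275732]
```

Ramp is straight (yaw ≈0), slope ≈21°, 9 mm ahead of the mouth, bridge unmoved. Now the lever.

Call:
jog_arm:
  rows: [0.0005,-0.015,0,0,0,-2,0,0.0005,-0.0155,0,0,0,-2,0,0.0005,-0.0155,0,0,0,-2,0,0,0,-0.035,0,0,0,0,0,0,-0.035,0,0,0,0,0,0,-0.03,0,0,0,0,0,0,-0.02,0,0,0,0,0,0,-0.009,0,0,0,0]
  squeeze: 40

```text
time_s: 9.82
ee_pos: [0.6607, -0.1192, 0.1158]
eef_rot: [-0.745, 1.569, 2.395]
force: [-0.1, -0.4, 0.1]
grip_width: 0.0941
```

```bash
python3 snap.py 7 side
```

```text
9.8667 [ 0.6608 -0.119   0.1158] [ 0.3 -0.4 -1.3] 0.0941 [-2.330e-01  6.480e-01  1.227e+00  1.000e-03  1.268e+00  1.338e+00]
[[-0.001 -0.001 -1.   ]
 [ 0.001 -1.     0.001]
 [-1.    -0.001  0.001]] jawyaw -90.04
```

View pics/side7.png

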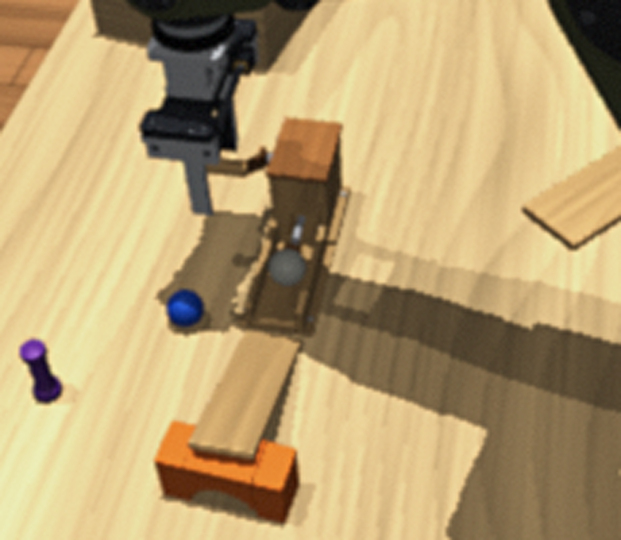

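Finger straddles the dowel (crop (215,165)). Pinch it.

Call:
jog_arm:
  rows: [0,0.001,0,0,0,0,1,0,0,0,0,0,0,1,0,0,0,0,0,0,1,0,0,0,0,0,0,1,0,0,0,0,0,0,1,0,0,0,0,0,0,1,0,0,0,0,0,0,1,0,0,0,0,0,0,1]

```text
time_s: 10.53
ee_pos: [0.6621, -0.1168, 0.1196]
eef_rot: [3.131, 1.567, -0.01]
force: [0.0, -0.1, 0.3]
grip_width: 0.0444
```

Call:
jog_arm:
  rows: [0,0,0,0,0,0,1,0,0,0,0,0,0,1,0,0,0,0,0,0,1,0,0,0,0,0,0,1]

```text
time_s: 10.87
ee_pos: [0.6617, -0.1178, 0.1191]
eef_rot: [2.552, 1.568, -0.589]
force: [-0.9, -17.4, -6.4]
grip_width: 0.0176
```

Call:
jog_arm:
  rows: [0,-0.001,0,0,0,0,1,0,0,0,0,0,0,1]

```text
time_s: 11.03
ee_pos: [0.662, -0.1185, 0.1195]
eef_rot: [2.957, 1.567, -0.184]
force: [-0.4, -4.8, 0.0]
grip_width: 0.0169
```

Call:
jog_arm:
  rows: [0,0.0027,-0.0042,0,0,0,1,0,0.0027,-0.0042,0,0,0,1,0,0,0,0,0,0,1]

```text
time_s: 11.28
ee_pos: [0.6622, -0.1135, 0.1113]
eef_rot: [2.632, 1.566, -0.51]
force: [-1.0, -8.5, 5.3]
grip_width: 0.0175
```

Call:
jog_arm:
  rows: [0,0.0024,-0.0045,0,0,0,1,0,0.0021,-0.0045,0,0,0,1,0,0.002,-0.005,0,0,0,1,0,0,0,0,0,0,1]

```text
time_s: 11.62
ee_pos: [0.6623, -0.1067, 0.0968]
eef_rot: [2.785, 1.566, -0.356]
force: [2.7, -9.8, -1.7]
grip_width: 0.0168
```

Call:
jog_arm:
  rows: [0,0.0017,-0.0047,0,0,0,1,0,0.0011,-0.0047,0,0,0,1,0,0.0011,-0.0047,0,0,0,1,0,0.0008,-0.004,0,0,0,1,0,0.0007,-0.004,0,0,0,1,0,0.0006,-0.0042,0,0,0,1,0,0,0,0,0,0,1]

```text
time_s: 12.2
ee_pos: [0.6626, -0.1008, 0.0713]
eef_rot: [2.847, 1.565, -0.294]
force: [0.9, -6.8, 7.3]
grip_width: 0.0171
```

```bash
python3 snap.py 8 side
```

```text
12.25 [ 0.6626 -0.1008  0.0716] [-0.7 -7.4  5.2] 0.0171 [-2.050e-01  6.870e-01  1.272e+00 -1.000e-03  1.178e+00  1.365e+00]
[[ 0.005  0.    -1.   ]
 [-0.002 -1.    -0.   ]
 [-1.     0.002 -0.005]] jawyaw -89.98
```

View pics/side8.png

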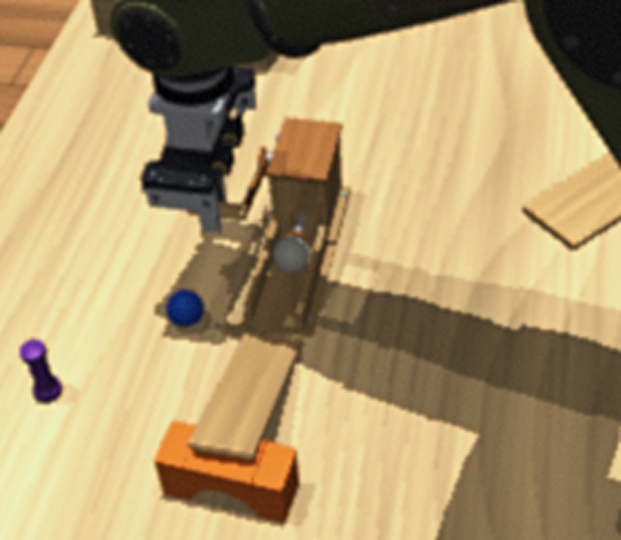

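Call:
jog_arm:
  rows: [0,0.0001,-0.0045,0,0,0,1,0,0.0001,-0.0046,0,0,0,1,0,0,-0.0046,0,0,0,1,0,-0.0004,-0.0046,0,0,0,1,0,-0.0006,-0.005,0,0,0,1,0,-0.0007,-0.0048,0,0,0,1,0,0,0,0,0,0,1]

```text
time_s: 12.83
ee_pos: [0.6628, -0.1008, 0.0433]
eef_rot: [-3.053, 1.565, 0.089]
force: [-0.3, 1.8, 9.7]
grip_width: 0.0174
```

```bash
python3 snap.py 9 side; python3 - <<'E'
from h import *
p,d,K,E,X=load("side9.npz")
a=cv2.resize(p[130:200,250:330],None,fx=8,fy=8,interpolation=cv2.INTER_CUBIC); a=np.clip(a.astype(float)*1.6,0,255).astype(np.uint8)
cv2.imwrite("pics/side9z.png",a[:,:,::-1])
E
```

```text
12.8833 [ 0.6629 -0.1008  0.0437] [-0.8  3.6  9. ] 0.0169 [-0.206  0.72   1.287  0.002  1.13   1.363]
[[ 0.006  0.001 -1.   ]
 [ 0.    -1.    -0.001]
 [-1.    -0.    -0.006]] jawyaw -89.95
```

View pics/side9.png

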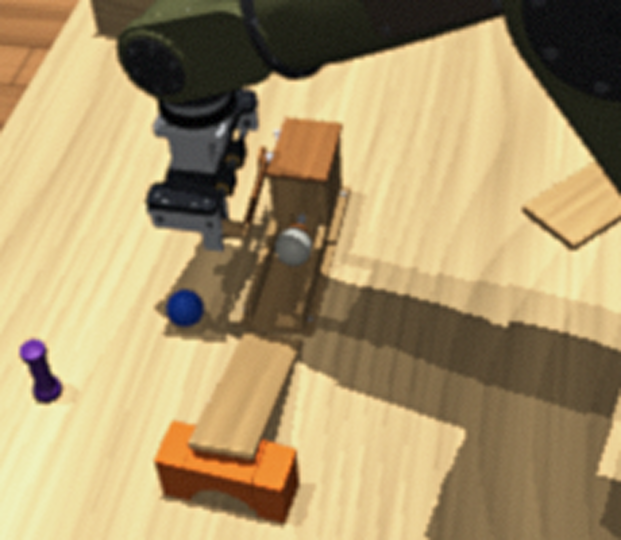

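View pics/side9z.png

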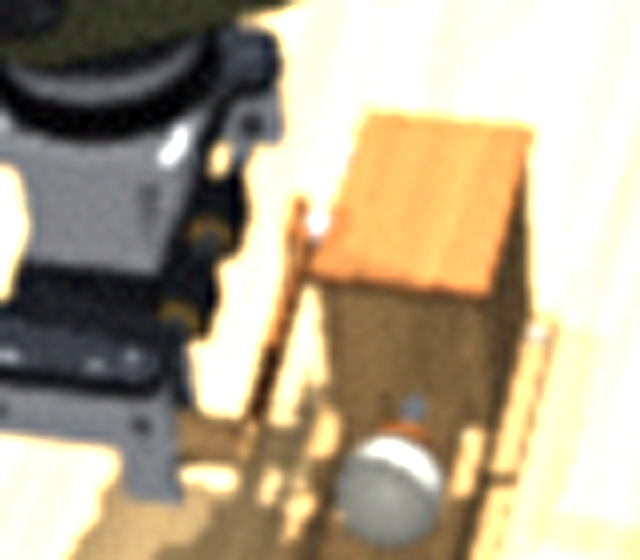

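Lever nearly level-down, dowel at pixel (276,185), ball drawn back at (299,191). Measure dowel height, lever angle and ball travel.

```bash
cat > lev.py <<'E'
import sys
from h import *
for k in ['side0','side8']+sys.argv[1:]:
    p,d,K,E,X=load(k+'.npz'); Z=X[...,2]
    m=(X[...,0]>.634)&(X[...,0]<.651)&(X[...,1]>-.14)&(X[...,1]<-.08)&(Z>.03)&(Z<.16)
    q=X[m]; print(k,'dowel n',len(q),'ztop',np.percentile(q[:,2],[50,90,97]).round(4),'y',np.percentile(q[:,1],[5,50,95]).round(4))
    # predicted center for circle fit (known radius 9mm) in y,z
    from scipy.optimize import least_squares
    if len(q)>8:
        f=least_squares(lambda c:np.hypot(q[:,1]-c[0],q[:,2]-c[1])-.009,[np.median(q[:,1])-.003,np.median(q[:,2])-.006],loss='soft_l1',f_scale=.001); c=f.x
        print('  centre',c.round(4),'theta', (.62-np.arctan2(c[1]-.081,c[0]+.199)).round(3))
    hsv=cv2.cvtColor(p,cv2.COLOR_RGB2HSV)
    b=(X[...,0]>.562)&(X[...,0]<.61)&(X[...,1]>-.16)&(X[...,1]<-.06)&(Z>.034)&(Z<.06)&(hsv[...,1]<70); b&=(d>0)
    q=X[b]; f=least_squares(lambda c:np.linalg.norm(q-c,axis=1)-.02,[.586,np.median(q[:,1]),.033],loss='soft_l1',f_scale=.001); print('  ball',len(q),f.x.round(4))
E
python3 lev.py side9
```

```text
side0 dowel n 40 ztop [0.146  0.1485 0.1487] y [-0.1217 -0.1127 -0.1083]
  centre [-0.1183  0.1394] theta -0.007
  ball 124 [ 0.5872 -0.0909  0.0296]
side8 dowel n 41 ztop [0.1003 0.1038 0.1044] y [-0.107  -0.0975 -0.0907]
  centre [-0.102  0.094] theta 0.487
  ball 110 [ 0.588  -0.1107  0.0288]
side9 dowel n 54 ztop [0.0773 0.1575 0.159 ] y [-0.1117 -0.098  -0.0919]
  centre [-0.098   0.0853] theta 0.577
  ball 114 [ 0.5869 -0.1221  0.0283]
```

```bash
sed -i 's/(Z<.16)$/(Z<(.16 if k=="side0" else .11))/' lev.py; python3 lev.py side9 | tail -3
```

```text
side9 dowel n 39 ztop [0.0748 0.0787 0.0808] y [-0.1062 -0.0954 -0.0918]
  centre [-0.1016  0.0696] theta 0.737
  ball 114 [ 0.5869 -0.1221  0.0283]
```

θ ≈ 0.74–0.77: a few mm slipped in the pads. Firmer grip and a little further.

Call:
jog_arm:
  rows: [0,0,0,0,0,0,1,0,-0.0004,-0.002,0,0,0,1,0,-0.0004,-0.002,0,0,0,1,0,0,0,0,0,0,1]
  squeeze: 55

```text
time_s: 13.22
ee_pos: [0.6628, -0.1013, 0.0395]
eef_rot: [-2.99, 1.565, 0.152]
force: [0.6, 4.1, 6.8]
grip_width: 0.0168
```

Call:
jog_arm:
  rows: [0,-0.0004,-0.002,0,0,0,1,0,0,0,0,0,0,1,0,0,0,0,0,0,1]

```text
time_s: 13.47
ee_pos: [0.6629, -0.1016, 0.038]
eef_rot: [-3.019, 1.565, 0.124]
force: [0.4, 4.4, 8.5]
grip_width: 0.0172
```

```bash
python3 snap.py 10 side; python3 lev.py side10 |tail -3
```

```text
13.5167 [ 0.6629 -0.1016  0.038 ] [-0.6  5.3  9.4] 0.0168 [-0.208  0.727  1.289  0.002  1.12   1.361]
[[ 0.006  0.001 -1.   ]
 [ 0.001 -1.    -0.001]
 [-1.    -0.001 -0.006]] jawyaw -89.94
side10 dowel n 39 ztop [0.0712 0.0748 0.0756] y [-0.1089 -0.0956 -0.0918]
  centre [-0.1024  0.0652] theta 0.782
  ball 106 [ 0.5874 -0.1243  0.0277]
```

```bash
python3 - <<'E'
from h import *
for k in ('side0','side8','side9','side10'):
    p,d,K,E,X=load(k+'.npz'); Z=X[...,2]
    m=(X[...,0]>.622)&(X[...,0]<.637)&(X[...,1]>-.20)&(X[...,1]<-.085)&(Z>.045)&(Z<.17)
    q=X[m]
    # robust line z=a+b y
    best=cv2.fitLine(q[:,1:].astype(np.float32),cv2.DIST_HUBER,0,.001,.001).ravel()
    a=np.arctan(best[1]/best[0]); print(k,len(q),'elev',a.round(3),'theta',(.62-a).round(3))
p,d,K,E,X=load("side10.npz")
a=cv2.resize(p[140:200,265:325],None,fx=10,fy=10,interpolation=cv2.INTER_CUBIC); a=np.clip(a.astype(float)*1.6,0,255).astype(np.uint8)
cv2.imwrite("pics/side10z.png",a[:,:,::-1])
# project predicted arm & handle for theta
for th in (.54,.75,.81,.88):
    f=.62-th; print(th,[proj(np.array([.5865+.0445,-.198+r*np.cos(f),.081+r*np.sin(f)]),K,E).round(1) for r in (0,.05,.1)], 'handle end', proj(np.array([.5865+.055,-.198+.1*np.cos(f),.081+.1*np.sin(f)]),K,E).round(1))
E
```

```text
side0 76 elev 0.592 theta 0.028
side8 105 elev 0.103 theta 0.517
side9 198 elev 1.195 theta -0.575
side10 200 elev -1.011 theta 1.631
0.54 [array([288.1, 159.1]), array([284.1, 169.5]), array([279.8, 180.6])] handle end [276.2 180.1]
0.75 [array([288.1, 159.1]), array([284.4, 172.1]), array([280.6, 185.7])] handle end [277.  185.3]
0.81 [array([288.1, 159.1]), array([284.5, 172.7]), array([280.8, 186.9])] handle end [277.2 186.5]
0.88 [array([288.1, 159.1]), array([284.7, 173.4]), array([281.2, 188.2])] handle end [277.6 187.8]
```

View pics/side10z.png

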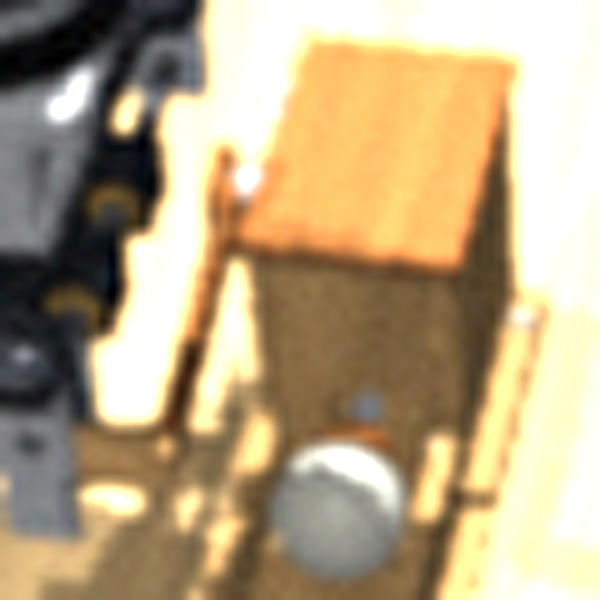

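```bash
cat > arm.py <<'E'
import sys
from h import *
for k,t0 in zip(sys.argv[1::2],map(float,sys.argv[2::2])):
    p,d,K,E,X=load(k+'.npz'); Z=X[...,2]
    m=(X[...,0]>.624)&(X[...,0]<.638)&(X[...,1]>-.20)&(X[...,1]<-.11)&(d>0); q=X[m][:,1:]
    a=.62-t0
    s=np.array([-.198,.081]); off=.005
    for _ in range(15):
        n=np.array([-np.sin(a),np.cos(a)]); t=np.array([np.cos(a),np.sin(a)])
        r=(q-s)@n-off; w=abs(r)<.006; L=cv2.fitLine(q[w].astype(np.float32),cv2.DIST_HUBER,0,.001,.001).ravel(); a=np.arctan(L[1]/L[0]); off=np.median((q[w]-s)@np.array([-np.sin(a),np.cos(a)]))
    print(k,w.sum(),'theta',(.62-a).round(3),'off',off.round(4))
E
python3 arm.py side0 0 side8 .5 side9 .75 side10 .8
```

```text
side0 56 theta 0.006 off 0.0062
side8 66 theta 0.488 off 0.0078
side9 73 theta 0.755 off 0.0077
side10 79 theta 0.812 off 0.0082
```

Call:
jog_arm:
  rows: [0,-0.0003,-0.0015,0,0,0,1,0,0,0,0,0,0,1,0,0,0,0,0,0,1,0,0,0,0,0,0,1]

```text
time_s: 13.85
ee_pos: [0.6629, -0.1019, 0.0363]
eef_rot: [-2.967, 1.565, 0.176]
force: [0.2, 3.3, 7.9]
grip_width: 0.0166
```

```bash
python3 snap.py 11 side; python3 lev.py side11 |tail -3; python3 arm.py side11 .8
```

```text
13.9 [ 0.6629 -0.1019  0.0363] [0.4 4.  6.8] 0.0166 [-0.208  0.729  1.29   0.002  1.118  1.361]
[[ 0.006  0.001 -1.   ]
 [ 0.001 -1.    -0.001]
 [-1.    -0.001 -0.006]] jawyaw -89.94
side11 dowel n 42 ztop [0.0692 0.0722 0.0731] y [-0.1088 -0.0977 -0.0929]
  centre [-0.1026  0.0627] theta 0.808
  ball 102 [ 0.5876 -0.1248  0.0278]
side11 72 theta 0.795 off 0.0074
```

Call:
jog_arm:
  rows: [0,0,0,0,0,0,1,0,0,0,0,0,0,1,0,0,0,0,0,0,1,0,0,0,0,0,0,1,0,0,0,0,0,0,1,0,0,0,0,0,0,1,0,0,0,0,0,0,1,0,0,0,0,0,0,1]

```text
time_s: 14.57
ee_pos: [0.6628, -0.1019, 0.0363]
eef_rot: [-2.955, 1.565, 0.187]
force: [1.2, 5.1, 7.2]
grip_width: 0.0167
```

```bash
python3 snap.py 12 side top; python3 lev.py side12 |tail -3; python3 arm.py side12 .8
```

```text
14.6667 [ 0.6629 -0.1019  0.0363] [0.8 5.2 7. ] 0.0171 [-0.208  0.729  1.29   0.002  1.118  1.361]
[[ 0.006  0.001 -1.   ]
 [ 0.001 -1.    -0.001]
 [-1.    -0.001 -0.006]] jawyaw -89.94
side12 dowel n 42 ztop [0.0693 0.0731 0.0741] y [-0.1189 -0.0971 -0.0926]
  centre [-0.1027  0.0631] theta 0.803
  ball 104 [ 0.5873 -0.1245  0.0278]
side12 77 theta 0.802 off 0.0072
```

View pics/side12.png

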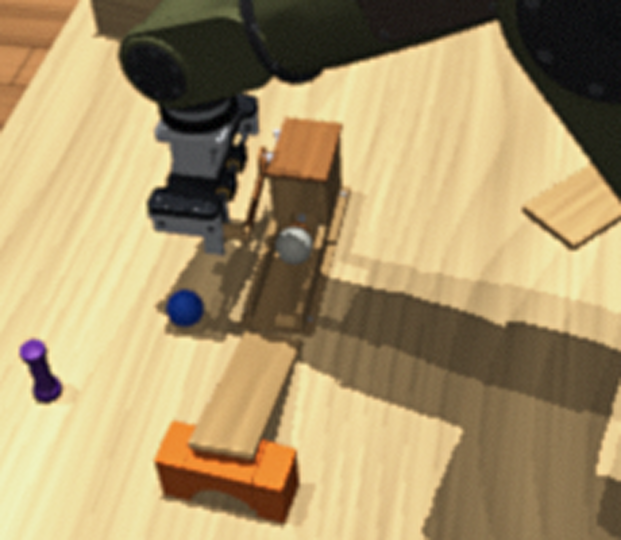

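Call:
jog_arm:
  rows: [0,-0.0002,-0.0012,0,0,0,1,0,0,0,0,0,0,1,0,0,0,0,0,0,1,0,0,0,0,0,0,1,0,0,0,0,0,0,1,0,0,0,0,0,0,1]

```text
time_s: 15.17
ee_pos: [0.6629, -0.102, 0.0353]
eef_rot: [-2.978, 1.565, 0.165]
force: [-0.8, 6.2, 9.1]
grip_width: 0.0168
```

```bash
python3 snap.py 13 side top; python3 lev.py side13 |tail -3; python3 arm.py side13 .8
```

```text
15.2667 [ 0.6629 -0.1021  0.0353] [-0.3  5.3  9. ] 0.0171 [-0.208  0.73   1.29   0.002  1.116  1.36 ]
[[ 0.006  0.001 -1.   ]
 [ 0.001 -1.    -0.001]
 [-1.    -0.001 -0.006]] jawyaw -89.94
side13 dowel n 42 ztop [0.068  0.073  0.0738] y [-0.1109 -0.0973 -0.0939]
  centre [-0.1039  0.0626] theta 0.811
  ball 100 [ 0.5871 -0.1249  0.0274]
side13 86 theta 0.83 off 0.0081
```

View pics/top13.png

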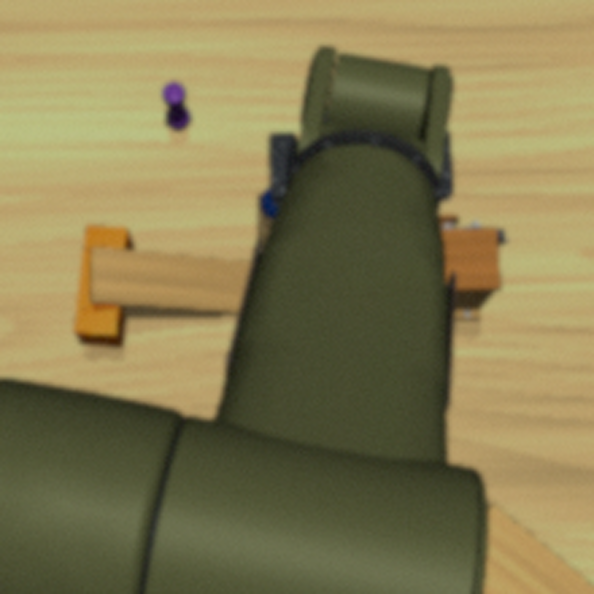

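Top view: the ramp still runs to the bridge (crop (105,285)), the peg (175,105) is unmoved and the lever is held. Handing in.

```bash
python3 -c "
from station import ctrl
print(ctrl.hand_in())"
```

```text
the job is handed in; nothing more can be done
None
```

The ramp is in place and released, the lever is held at the third click, and the job was handed in at about 15 s of the 51 s allowed.

- **Ramp:** I used the 200 x 60 mm board. It lies in line with the lane at about a 21° slope. Its lower end is on the bench about 9 mm in front of the mouth, and its upper end rests on the bridge. It has a slight sideways roll of about 2°, because the bridge itself stands turned by about 6°.
- **Lever:** The gripper pinches the dowel at 55 N. The last two image fits put the lever at 0.81 rad (dowel) and 0.83 rad (arm), against 0.81 for the third click. They differ by about 0.02 rad. A few millimetres of early slip in the pads were made up by pressing further, and the lever held steady over a second of waiting before a last 1.2 mm press.
- **Ball:** It is still in the lane, drawn back 34 mm with the striker.
- **Bystanders:** The bridge measured the same before and after the ramp was placed, and one peg stands where it was in the last pictures. The piggy bank and the other peg were outside my later crops, so I did not re-measure them. The arm passed high above that side on the first move only, and no collision showed in the forces.

I did not check the brass studs directly, as they were too small to see clearly.

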